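Load the feed roller into the latched test box

ROBOT

A 6-joint arm with a two-finger parallel gripper is mounted at the origin on a cart in front of the work surface, level with it; the furniture and walls round the work are solid. World frame = base frame: x ahead of the robot, y to its left, z up, the work surface at z = 0. Lengths are in m, angles in rad, forces in N, time in s.
With the tool pointing down it reaches from about 0.35 to 0.925 m from the base axis. Payload 6.4 kg.
Tool frame: the origin (TCP) lies midway between the tips of the shut fingers; the grasp point (between the pads) lies 19 mm behind it (env.tcp_to_grasp is the distance from the TCP to the grasp point, in m); y points along the fingers, x is the direction in which the jaws open and shut, and the axes are right-handed (so a half turn about y gives the same grasp; the last joint's range is limited). The gripper opens to 94 mm and grips with 3 to 60 N. Pads are 16 mm wide; open, the fingers measure 119 mm over their backs; the gripper's body (75 mm by 177 mm) begins 78 mm behind the grasp point.
Start: joints at [-1.333, 0.245, 1.558, -0, 1.339, -0.174], TCP at [0.26, -0.596, 0.205] pointing down, gripper open.
Joint ranges: [-3.13, 3.13], [-1.02, 2.26], [0.13, 2.54], [-0.95, 4.09], [0.21, 2.88], [-2.74, 2.74]. Speed limits (rad/s): [2.57, 2.57, 3.14, 3.14, 3.14, 3.14].

INTERFACE

Orientations are given as a 3x3 rotation matrix whose columns are the frame's x, y, z axes.
In Python, from station import env, viewer, job gives the robot as it stands.
- The arm moves only by the shell command python3 -m creep 'ROWS'. ROWS is JSON, a list of rows, each an object of numbers: "tx", "ty", "tz": the shift along the tool's x, y, z each as a share of 600 mm, from -1 to 1; "wx", "wy", "wz": the turn, a rotation vector about the tool's x, y, z each as a share of 180 degrees, from -1 to 1; "claw": the finger opening in mm, from 0 to 94. A call has 1 to 8 rows; each row is the pose to reach, as a shift and turn from the pose commanded when the call began, along the tool's axes at that moment, turning the shorter way round; what a row does not reach only later rows make up. A row lasts 1/8 s, in which the tool goes at most 62.5 mm and 10.7 degrees, less where a joint would pass 70% of its speed; a pose out of reach is approached as far as the arm can. A call with a number of a shift or a turn outside -1 to 1 is refused whole. A call with a gripper value outside its range is refused whole. The fingers move at their own pace and stop on an object; the grip force is fixed at half the most. Time passes only in rows, so rows that repeat a pose let the fingers close. It gives the time, the measured TCP pose, the force and the opening at its end, in the units of the state.
- env.sense(): the state, without advancing time (a new reading comes with each control period).
- viewer.capture(name): name is "scene" or "top"; returns a dict with "img" (420x560x3 uint8, blue, green, red), "fx", "fy", "cx", "cy" (pixels), "world_to_cam" (4x4, takes a point from world to camera coordinates). Camera axes: x right, y down, z forward; pixel columns grow to the right and rows downward; lengths in m; the calibration is good to about 2 mm. A picture is of the moment at which its call begins. There is no depth.
- job.job_done(): hands the job in, once; it reports no verdict.
The state is a dict: "time_s": time; "joints": joint angles; "qvel": joint speeds; "joint_efforts": joint torques, N m; "position": TCP position; "orientation": TCP orientation; "force": force on the tool from outside, world axes, zero at the start; "moment": the same for the moment, N m; "gripper_width": finger opening in m.
Only numpy, scipy, OpenCV 4.12 (cv2) and the standard library are available. Lean on these libraries where they do the work, as an engineer would, in place of code of your own. Each camera call takes 0.05 s, during which the arm holds its last target. There are 200 camera calls.

TASK

The test box is shut: press its hatch down at the black pad and let go, so that the push-push latch frees it and it swings up by itself. Put the feed roller that lies in the V-block into the box's nest, both bearing blocks fully down between their guides (the V-block hides the roller's middle and the nest leaves room for fingers at the middle only, so set the roller down on the bench on the way and grip it again). Then swing the hatch shut and press the pad until it latches and stays down; leave the beaker, the meter and the gauge block where they stand.

Things in the scene. Friction and masses are not known exactly. Their poses are not given: they have to be found in the camera images.
- test_box: white sheet-metal test box, fixed; origin on the bench under the nest's middle; +x to its back (hinge), -x to its front (latch, towards the robot). Box and hinge reach from 84 mm in front to 76 mm behind the origin and 62 mm to each side; walls 50 mm high, 4 mm thick, side walls 116 mm apart inside. Shut, the hatch covers it all, 66 mm to each side and 89 mm to the front, top 67 mm high
- nest_mid (a point): where the roller's middle must lie, 30 mm above the bench; x along the nest. Each bearing block rests on a seat (14 mm above the bench) between two guides (36 mm apart, 8 mm thick, from 37 to 61 mm from the middle) and an end stop at 61 mm; guides and stops rise to 46 mm, as high as the blocks, with 4 mm lead-ins. Fingers fit only within 35 mm of the middle, where the floor is 7 mm above the bench
- hatch_pad (a point): top centre of the round black press pad (30 mm) at the front of the hatch; z is the hatch's outer normal (up when shut), x points to the hinge. The hatch is a dark frame 8 mm thick with a clear window, 132 mm wide; its front edge is 16 mm in front of the pad, and it is solid from there to 37 mm behind the pad. Below the pad hangs a 32 mm striker plate. Latched, the pad is 67 mm above the bench
- hatch_hinge (a point): middle of the hinge line at the back of the box, 145 mm behind the pad and 58 mm above the bench (level with the underside of the shut hatch); y is the hinge axis. The outer face of the hatch lies 8 mm from the hinge line
- hatch (a joint): hatch angle, rad: 0 latched, 1.75 fully open (leaning back a little, 220 mm high). A weak damped spring always swings it open (in about 3 s) and holds it there. Push-push latch: from latched, pressing the pad 7 mm down to its stop (-0.05; about 3 N) and letting go frees it; open, pushing its outer face shut (1 to 3 N) and on past 0 to the same stop, then letting go, catches it at 0
- roller_mid (a point): centre of the feed roller; x is its axis. 118 mm long in all: black rubber roller of 24 mm diameter, 70 mm long, and at each end a square aluminium bearing block, 32 x 32 mm across and 24 mm long, centred 47 mm from the middle. About 0.3 kg, both ends alike. On the bench it stands on its blocks, centre 16 mm high; in the V-block its centre is 25 mm high
- v_block: dark steel V-block, fixed: 56 mm long along its x (the groove), 64 mm wide, 27 mm high; origin at the centre of its underside. The roller lies along the groove, its middle too deep to grip; the bearing blocks stick out at both ends, their inner faces 7 mm from it. The bench is free from 0.35 m (its front edge) to 0.58 m ahead of the robot, where a 58 mm high rail runs across
- beaker: white plastic beaker, 89 mm across, 122 mm high (166 mm with its mixing stick), upright; origin at the centre of its underside; a bystander
- meter: white and black meter box, 130 (x) x 105 (y) x 70 mm high; origin at the centre of its underside; a bystander
- gauge: steel gauge block, 40 x 43 x 20 mm high; origin at the centre of its underside; a bystander

How it is judged:
By the outcome, as a careful person would: the job done as asked, in the order asked, and still so for the second after the job is handed in, with the robot touching nothing.
It also fails if it takes over 72 s, if anything falls off the work surface, if the arm or the gripper's body presses on something with over 40 N, if the wrist force passes 120 N, or if a joint passes its speed limit or range.

## Working session

There is one attempt and no reset: what is moved stays moved. The work goes in short steps, Python scripts to look and compute and a shell command to move; the robot and the scene stay as the last step left them, time stands still between calls to the robot, and variables do not carry over. Pictures are saved under pics/ and viewed, about 8 in all and at most 12, crops included, and the job is handed in when it is done.

```bash
ls; mkdir -p pics
python3 - <<'E'
from station import env, viewer, job
import cv2,json
import numpy as np
s=env.sense(); print({k:np.round(v,3).tolist() for k,v in s.items()}, env.tcp_to_grasp)
ims=[]
for n in("scene","top"):
    c=viewer.capture(n); cv2.imwrite(f"pics/{n}0.png",c["img"]); 
    np.savez(f"pics/{n}_cal.npz",**{k:v for k,v in c.items()})
    print(n,c["fx"],c["fy"],c["cx"],c["cy"]);print(np.round(c["world_to_cam"],4).tolist())
E
```

```text
pics
{'time_s': 0.0, 'joints': [-1.333, 0.246, 1.559, -0.0, 1.339, -0.174], 'qvel': [-0.001, 0.001, 0.001, 0.0, 0.001, 0.0], 'joint_efforts': [0.0, -41.584, -31.46, 0.068, 0.033, -0.0], 'position': [0.26, -0.595, 0.204], 'orientation': [[0.4, -0.0, 0.916], [-0.916, 0.002, 0.4], [-0.002, -1.0, 0.0]], 'force': [-0.797, 0.179, 0.878], 'moment': [-0.042, -0.031, 0.01], 'gripper_width': 0.094} 0.0188
scene 416.12898320353327 416.12898320353327 280.72502832487265 203.02275161695692
[[-0.8674, -0.4975, -0.0121, 0.4001], [-0.2647, 0.4817, -0.8354, 0.2194], [0.4214, -0.7214, -0.5495, 0.9088], [0.0, 0.0, 0.0, 1.0]]
top 417.63760792813207 417.63760792813207 281.3386346566453 213.92721187735404
[[0.0007, -1.0, -0.0038, -0.058], [-0.997, -0.0004, -0.0768, 0.5061], [0.0768, 0.0038, -0.997, 1.364], [0.0, 0.0, 0.0, 1.0]]
```

View pics/top0.png

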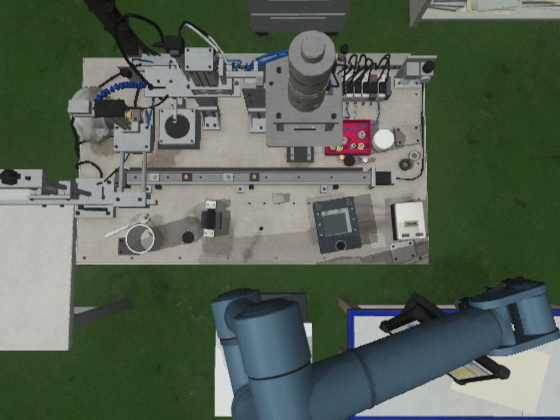

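View pics/scene0.png

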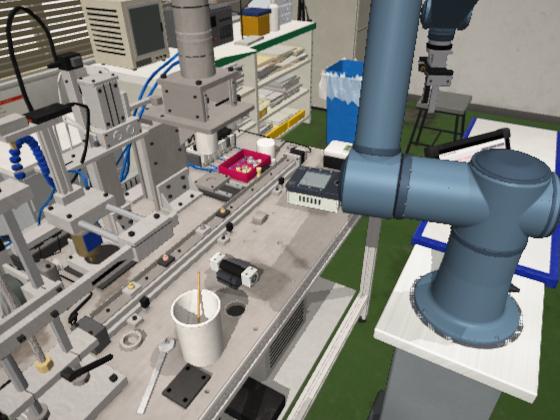

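The top view shows the box at about (338,224) with its pad at (340,245). The roller and V-block are at (210,219), the gauge near (279,197), the meter at (409,221) and the beaker at (140,238). The scene view confirms the layout. Next I'll measure from masks.

```bash
cat > h.py <<'E'
import numpy as np, cv2
from station import env, viewer, job
def ray(c,u,v,z):
    W=np.asarray(c["world_to_cam"]);R=W[:3,:3];t=W[:3,3];o=-R.T@t
    d=R.T@np.array([(u-c["cx"])/c["fx"],(v-c["cy"])/c["fy"],1]); return o+d*(z-o[2])/d[2]
def proj(c,p):
    W=np.asarray(c["world_to_cam"]);q=W[:3,:3]@np.asarray(p)+W[:3,3]
    return np.array([c["fx"]*q[0]/q[2]+c["cx"],c["fy"]*q[1]/q[2]+c["cy"]])
E
python3 - <<'E'
from h import *
c=viewer.capture("top");im=c["img"];hsv=cv2.cvtColor(im,cv2.COLOR_BGR2HSV)
def big(m,off):
    n,_ =cv2.findContours(m,cv2.RETR_EXTERNAL,cv2.CHAIN_APPROX_NONE)
    return [k+np.array(off) for k in sorted(n,key=cv2.contourArea)[::-1]]
# hatch
x0,y0,x1,y1=300,188,378,262
m=(hsv[y0:y1,x0:x1,2]<105).astype(np.uint8)*255
k=big(m,(x0,y0))[0]; r=cv2.minAreaRect(k);print("hatch",r)
b=cv2.boxPoints(r);P=np.array([ray(c,u,v,.067) for u,v in b]);print(P.round(4).tolist(),P.mean(0)); print([np.linalg.norm(P[i]-P[i-1]).round(4) for i in range(4)])
x0,y0,x1,y1=195,192,226,245
m=((hsv[y0:y1,x0:x1,2]>200)).astype(np.uint8)*255
for k in big(m,(x0,y0))[:3]:
    r=cv2.minAreaRect(k);M=cv2.moments(k);print("blk",r,cv2.contourArea(k)); print(ray(c,*r[0],.041))
a=cv2.resize(im[188:264,300:440],None,fx=4,fy=4,interpolation=cv2.INTER_CUBIC)
d=cv2.resize(im[188:264,100:300],None,fx=4,fy=4,interpolation=cv2.INTER_CUBIC)
o=np.zeros((608,800,3),np.uint8);o[:304,:560]=a;o[304:,:]=d;cv2.imwrite("pics/crop1.png",o[:600])
E
```

```text
hatch ((345.189208984375, 223.13514709472656), (52.6076774597168, 59.84123229980469), 80.53767395019531)
[[0.5405, -0.154, 0.067], [0.5723, -0.3435, 0.067], [0.4062, -0.3684, 0.067], [0.375, -0.1807, 0.067]] [ 0.47349413 -0.26163948  0.067     ]
[np.float64(0.1676), np.float64(0.1921), np.float64(0.1679), np.float64(0.1903)]
blk ((210.7838134765625, 202.79730224609375), (8.055550575256348, 2.959181785583496), 9.462322235107422) 6.0
[0.54088404 0.17289016 0.041     ]
blk ((213.0, 207.0), (0.0, 0.0), 0.0) 0.0
[0.52708863 0.16545784 0.041     ]
blk ((205.0, 230.0), (0.0, 0.0), 0.0) 0.0
[0.45194421 0.19050388 0.041     ]
```

View pics/crop1.png

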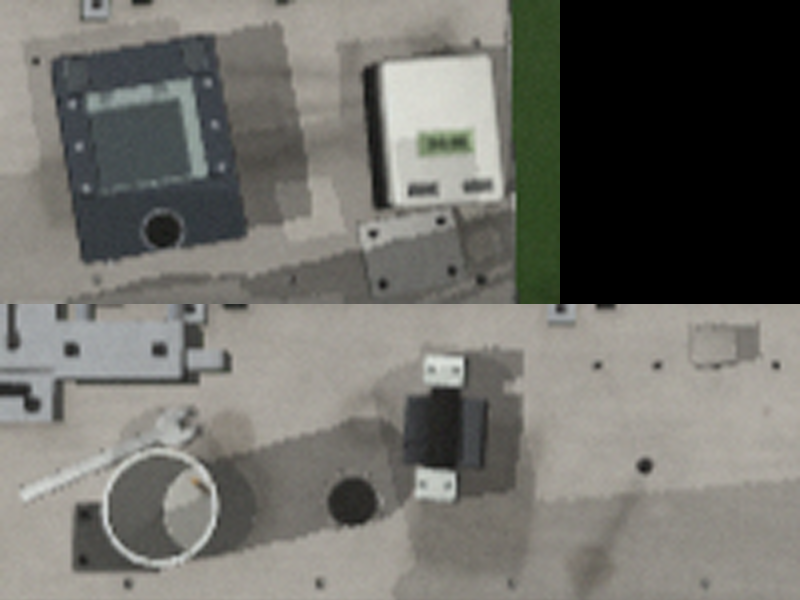

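The crop shows the hatch corners and pad clearly, with the pad at about (340.5,245.5). The roller's block tops are at about (211,204) and (209,233). The box shadow spoiled the brightness mask, so I'll segment by colour instead.

Run:
```python
from h import *
c=viewer.capture("top");im=c["img"]; I=im.astype(int)
def blobs(m,off,n=3):
    k,_=cv2.findContours(m.astype(np.uint8)*255,cv2.RETR_EXTERNAL,cv2.CHAIN_APPROX_NONE)
    return [q+np.array(off) for q in sorted(k,key=cv2.contourArea)[::-1][:n]]
sub=I[188:264,300:378]
m=(sub[...,0]-sub[...,2]>6)
k=blobs(m,(300,188))[0];r=cv2.minAreaRect(k);b=cv2.boxPoints(r)
b=b+ (b-b.mean(0))/np.linalg.norm(b-b.mean(0),axis=1)[:,None]*.7
P=np.array([ray(c,u,v,.067) for u,v in b]);print("hatch",r);print(P.round(4).tolist(),P.mean(0).round(4),[np.linalg.norm(P[i]-P[i-1]).round(4) for i in range(4)])
g=im.max(2)
m=(g[230:262,325:357]<40);k=blobs(m,(325,230))[0];(u,v),rr=cv2.minEnclosingCircle(k);print("pad",u,v,rr,cv2.contourArea(k),ray(c,u,v,.067).round(4))
print(g[200:208,200:222]);
mask=(g[195:241,198:224]>175)
Q=[]
for lo,hi in((195,214),(224,241)):
    m=(g[lo:hi,200:222]>165) & (abs(I[lo:hi,200:222,0]-I[lo:hi,200:222,2])<12)
    k=blobs(m,(200,lo))[0];r=cv2.minAreaRect(k);print("blk",r);Q.append(ray(c,*r[0],.041))
Q=np.array(Q);print(Q.round(4).tolist(),Q.mean(0).round(4),np.linalg.norm(Q[0]-Q[1]),"yaw",np.degrees(np.arctan2(*(Q[0]-Q[1])[1::-1])))
# expected pixel from eye estimate
Q=np.array([ray(c,211,204.25,.041),ray(c,209,233,.041)]);print(Q.mean(0),np.linalg.norm(Q[0]-Q[1]),np.degrees(np.arctan2(*(Q[0]-Q[1])[1::-1])))
for n,u,v,z in(("gauge",278.5,198.5,.02),("beaker",140,238.5,.122),("meter",409,220.5,.07)): print(n,ray(c,u,v,z).round(3))
```

```text
hatch ((336.54058837890625, 224.74322509765625), (50.634883880615234, 40.935340881347656), 80.53767395019531)
[[0.5387, -0.155, 0.067], [0.5609, -0.2874, 0.067], [0.3978, -0.3123, 0.067], [0.376, -0.1812, 0.067]] [ 0.4683 -0.234   0.067 ] [np.float64(0.1648), np.float64(0.1342), np.float64(0.165), np.float64(0.1329)]
pad 340.26922607421875 245.42308044433594 3.650914192199707 33.5 [ 0.4022 -0.2452  0.067 ]
[[164 169 169 171 167 147 158 164 153 154 150 135 129 122 120 119 109 106
  109 108 116 120]
 [166 167 170 168 159 151 176 205 201 198 195 191 185 183 180 167  82  94
   98 103 108 106]
 [166 158 161 153 149 157 197 218 222 220 221 219 223 220 219 208  67  90
   98  97  98 102]
 [159 147 141 142 143 158 196 185 189 218 210 210 206 191 195 194  65  86
   98  99 102 102]
 [148 148 142 143 144 158 182 139 144 206 197 194 190 142 139 190  70  86
  102  98  97 103]
 [149 145 144 142 146 154 181 175 173 198 199 195 194 168 165 185  71  88
  100  97  99  98]
 [144 143 146 145 143 153 199 198 197 197 196 197 193 194 193 170  71  90
   99 100  96  99]
 [143 145 146 144 144 153 176 175 186 181 186 186 194 202 193 147  72  95
  102  99 100 100]]
blk ((210.5, 204.0), (6.0, 9.0), 90.0)
blk ((208.5, 232.5), (7.0, 9.0), 90.0)
[[0.5369, 0.1738, 0.041], [0.4438, 0.179, 0.041]] [0.4904 0.1764 0.041 ] 0.09325824164286167 yaw -3.216063289818592
[0.48915517 0.17473249 0.041     ] 0.09406018968058993 -3.1867739160452384
gauge [ 0.557 -0.048  0.02 ]
beaker [0.423 0.374 0.122]
meter [ 0.481 -0.464  0.07 ]
```

Checks on the measurements:
- **Hatch:** it measures 165 x 133 mm against a stated width of 132, at yaw about 9.3°. The pad from its own blob and the pad from the front edge agree to 1 mm.
- **Roller:** the bearing blocks are 94 mm apart, as given, at yaw about -3.2°.

Now I'll plan the press.

```bash
cat >> h.py <<'E'
from scipy.spatial.transform import Rotation as Ro
def rows(tg,yaw,pitch=0,p=None,R=None):
    """row numbers from the present pose to TCP tg, tool x at yaw deg (tool down)"""
    s=env.sense()
    p=np.array(s["position"]) if p is None else np.array(p); R=np.array(s["orientation"]) if R is None else R
    a=np.radians(yaw);T=np.array([[np.cos(a),0,-np.sin(a)],[np.sin(a),0,np.cos(a)],[0,-1,0.]])
    d=R.T@(np.array(tg)-p)/.6; w=Ro.from_matrix(R.T@T).as_rotvec()/np.pi
    print(tg,yaw,"t",d.round(4).tolist(),"w",w.round(4).tolist())
def st():
    s=env.sense();R=np.array(s["orientation"])
    print(round(s["time_s"],2),np.round(s["position"],4),"yawx",np.degrees(np.arctan2(R[1,0],R[0,0])).round(2),"yz",R[:,1].round(3),"F",np.round(s["force"],1),"w",round(s["gripper_width"],4),"q",np.round(s["joints"],2))
def T(yaw):
    a=np.radians(yaw);return np.array([[np.cos(a),0,-np.sin(a)],[np.sin(a),0,np.cos(a)],[0,-1,0.]])
E
python3 -c "
from h import *
rows([.4025,-.2447,.15],-80.7)"
```

```text
[0.4025, -0.2447, 0.15] -80.7 t [-0.4403, 0.0919, 0.4514] w [-0.0, 0.0794, -0.0004]
```

```bash
python3 -m creep '[{"tx":-0.4403,"ty":0.0919,"tz":0.4514,"wy":0.0794,"claw":0},{"tx":-0.4403,"ty":0.0919,"tz":0.4514,"wy":0.0794,"claw":0},{"tx":-0.4403,"ty":0.0919,"tz":0.4514,"wy":0.0794,"claw":0},{"tx":-0.4403,"ty":0.0919,"tz":0.4514,"wy":0.0794,"claw":0},{"tx":-0.4403,"ty":0.0919,"tz":0.4514,"wy":0.0794,"claw":0},{"tx":-0.4403,"ty":0.0919,"tz":0.4514,"wy":0.0794,"claw":0},{"tx":-0.4403,"ty":0.0919,"tz":0.4514,"wy":0.0794,"claw":0},{"tx":-0.4403,"ty":0.0919,"tz":0.4514,"wy":0.0794,"claw":0}]'; python3 -c "
from h import *
st();rows([.4025,-.2447,.07],-80.7);rows([.4025,-.2447,.058],-80.7)"
```

```text
0.2 [ 0.2601 -0.5953  0.2048] yawx -66.4 yz [-0.     0.001 -1.   ] F [ 0.2 -0.8  0.1] w 0.0938 q [-1.33  0.25  1.56 -0.    1.34 -0.17]
[0.4025, -0.2447, 0.07] -80.7 t [-0.4402, 0.2252, 0.4514] w [-0.0, 0.0794, -0.0004]
[0.4025, -0.2447, 0.058] -80.7 t [-0.4401, 0.2452, 0.4514] w [-0.0, 0.0794, -0.0004]$[0]: bad value
```

```bash
python3 -m creep '[{"tx":-0.44,"ty":0.092,"tz":0.4515,"wx":0,"wy":0.0794,"wz":0,"claw":0},{"tx":-0.44,"ty":0.092,"tz":0.4515,"wx":0,"wy":0.0794,"wz":0,"claw":0},{"tx":-0.44,"ty":0.092,"tz":0.4515,"wx":0,"wy":0.0794,"wz":0,"claw":0},{"tx":-0.44,"ty":0.092,"tz":0.4515,"wx":0,"wy":0.0794,"wz":0,"claw":0},{"tx":-0.44,"ty":0.092,"tz":0.4515,"wx":0,"wy":0.0794,"wz":0,"claw":0},{"tx":-0.44,"ty":0.092,"tz":0.4515,"wx":0,"wy":0.0794,"wz":0,"claw":0},{"tx":-0.44,"ty":0.092,"tz":0.4515,"wx":0,"wy":0.0794,"wz":0,"claw":0},{"tx":-0.44,"ty":0.092,"tz":0.4515,"wx":0,"wy":0.0794,"wz":0,"claw":0}]'; python3 -c "
from h import *
st();rows([.4025,-.2447,.07],-80.7);rows([.4025,-.2447,.058],-80.7)"
```

```text
time_s: 1.2
position: [0.4029, -0.2454, 0.1504]
orientation: [[0.163, 0.0, 0.987], [-0.987, -0.001, 0.163], [0.001, -1.0, -0.0]]
force: [0.8, -0.1, 0.5]
gripper_width: 0.0175
1.2 [ 0.4029 -0.2454  0.1504] yawx -80.64 yz [ 0.    -0.001 -1.   ] F [ 0.8 -0.1  0.5] w 0.0175 q [-0.79 -0.13  2.05 -0.    1.22  0.62]
[0.4025, -0.2447, 0.07] -80.7 t [-0.0013, 0.134, -0.0004] w [0.0, 0.0003, 0.0002]
[0.4025, -0.2447, 0.058] -80.7 t [-0.0013, 0.154, -0.0004] w [0.0, 0.0003, 0.0002]
```

```bash
python3 -m creep '[{"tx":-0.001,"ty":0.09,"tz":0,"wx":0,"wy":0,"wz":0,"claw":0},{"tx":-0.001,"ty":0.13,"tz":0,"wx":0,"wy":0,"wz":0,"claw":0},{"tx":-0.001,"ty":0.14,"tz":0,"wx":0,"wy":0,"wz":0,"claw":0},{"tx":-0.001,"ty":0.146,"tz":0,"wx":0,"wy":0,"wz":0,"claw":0},{"tx":-0.001,"ty":0.15,"tz":0,"wx":0,"wy":0,"wz":0,"claw":0},{"tx":-0.001,"ty":0.152,"tz":0,"wx":0,"wy":0,"wz":0,"claw":0},{"tx":-0.001,"ty":0.152,"tz":0,"wx":0,"wy":0,"wz":0,"claw":0}]'
```

```text
time_s: 2.08
position: [0.4034, -0.2459, 0.0604]
orientation: [[0.162, 0.001, 0.987], [-0.987, -0.003, 0.162], [0.003, -1.0, 0.001]]
force: [-2.7, -1.7, 4.6]
gripper_width: 0.0007
```

```bash
python3 -m creep '[{"tx":0,"ty":0.003,"tz":0,"wx":0,"wy":0,"wz":0,"claw":0},{"tx":0,"ty":0.003,"tz":0,"wx":0,"wy":0,"wz":0,"claw":0},{"tx":0,"ty":0.003,"tz":0,"wx":0,"wy":0,"wz":0,"claw":0}]'; python3 -m creep '[{"tx":0,"ty":-0.05,"tz":-0.02,"wx":0,"wy":0,"wz":0,"claw":0},{"tx":0,"ty":-0.15,"tz":-0.05,"wx":0,"wy":0,"wz":0,"claw":0},{"tx":-0.15,"ty":-0.25,"tz":-0.05,"wx":0,"wy":0,"wz":0,"claw":60},{"tx":-0.3,"ty":-0.3,"tz":-0.05,"wx":0,"wy":0,"wz":0,"claw":60},{"tx":-0.4,"ty":-0.3,"tz":-0.05,"wx":0,"wy":0,"wz":0,"claw":60},{"tx":-0.5,"ty":-0.3,"tz":0,"wx":0,"wy":0,"wz":0,"claw":60},{"tx":-0.6,"ty":-0.25,"tz":0,"wx":0,"wy":0,"wz":0,"claw":60},{"tx":-0.65,"ty":-0.2,"tz":0,"wx":0,"wy":0,"wz":0,"claw":60}]'; python3 -c "
from h import *
st()
v=np.array([np.cos(np.radians(-3.2)),np.sin(np.radians(-3.2))])
b=np.array([.4897,.1755])
for o in(-.045,.045):
  q=b+o*v; rows([*q,.10],-93.2)
im=viewer.capture('top')['img'];cv2.imwrite('pics/t2.png',cv2.resize(im[130:280,100:400],None,fx=2.6,fy=2.6,interpolation=cv2.INTER_CUBIC))"
```

```text
time_s: 2.45
position: [0.4035, -0.246, 0.0601]
orientation: [[0.162, 0.001, 0.987], [-0.987, -0.002, 0.162], [0.002, -1.0, 0.0]]
force: [-7.4, 2.8, 17.0]
gripper_width: 0.0006
time_s: 3.45
position: [0.3436, 0.1017, 0.1958]
orientation: [[0.162, 0.006, 0.987], [-0.987, 0.001, 0.162], [0.0, -1.0, 0.006]]
force: [0.3, 0.0, -1.1]
gripper_width: 0.0573
3.45 [0.3436 0.1017 0.1958] yawx -80.68 yz [ 0.006  0.001 -1.   ] F [ 0.3  0.  -1.1] w 0.0573 q [-0.03 -0.53  2.27  0.    1.4   1.38]
[np.float64(0.4447701656118109), np.float64(0.17801196772469235), 0.1] -93.2 t [-0.0983, 0.1607, 0.1861] w [-0.0019, 0.0696, -0.0001]
[np.float64(0.5346298343881891), np.float64(0.17298803227530762), 0.1] -93.2 t [-0.0658, 0.1616, 0.3325] w [-0.0019, 0.0696, -0.0001]
```

View pics/t2.png

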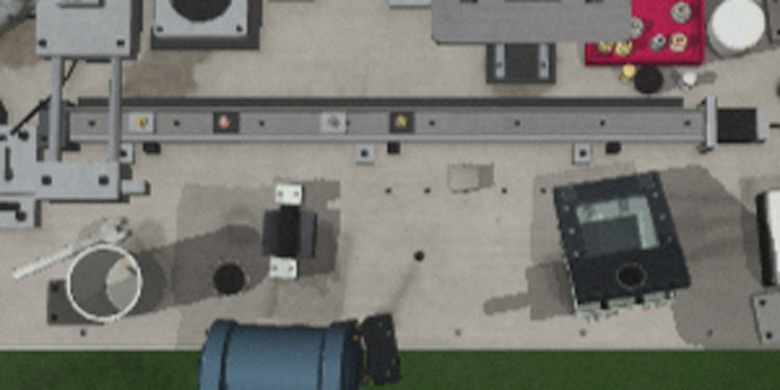

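The hatch has freed and is swinging up: the front of the box is now visible below its edge. Next I'll go to the roller's near block.

```bash
python3 -m creep '[{"tx":-0.098,"ty":0.16,"tz":0.189,"wx":-0.002,"wy":0.07,"wz":0,"claw":60},{"tx":-0.098,"ty":0.16,"tz":0.189,"wx":-0.002,"wy":0.07,"wz":0,"claw":60},{"tx":-0.098,"ty":0.16,"tz":0.189,"wx":-0.002,"wy":0.07,"wz":0,"claw":60},{"tx":-0.098,"ty":0.16,"tz":0.189,"wx":-0.002,"wy":0.07,"wz":0,"claw":60},{"tx":-0.098,"ty":0.16,"tz":0.189,"wx":-0.002,"wy":0.07,"wz":0,"claw":60},{"tx":-0.098,"ty":0.16,"tz":0.189,"wx":-0.002,"wy":0.07,"wz":0,"claw":60}]'; python3 -c "
from h import *
st();rows([.4468,.1779,.05],-93.2);rows([.4468,.1779,.007],-93.2)
for n in('top','scene'):
  c=viewer.capture(n);im=c['img'];cv2.imwrite(f'pics/{n}3.png',im);np.savez(f'pics/{n}3.npz',**c)
o=np.zeros((560,800,3),np.uint8)
a=cv2.imread('pics/scene3.png')[130:300,180:380];o[:510,:600]=cv2.resize(a,None,fx=3,fy=3,interpolation=cv2.INTER_CUBIC)
cv2.imwrite('pics/s3.png',o)"
```

```text
time_s: 4.25
position: [0.4454, 0.1754, 0.0998]
orientation: [[-0.058, -0.004, 0.998], [-0.998, 0.0, -0.058], [0.0, -1.0, -0.004]]
force: [0.5, 0.3, -0.2]
gripper_width: 0.06
4.25 [0.4454 0.1754 0.0998] yawx -93.34 yz [-0.004  0.    -1.   ] F [ 0.5  0.3 -0.2] w 0.06 q [ 0.14 -0.03  2.07  0.    1.11  1.77]
[0.4468, 0.1779, 0.05] -93.2 t [-0.0043, 0.0829, 0.0024] w [0.0012, -0.0008, 0.0]
[0.4468, 0.1779, 0.007] -93.2 t [-0.0043, 0.1546, 0.0027] w [0.0012, -0.0008, 0.0]
```

View pics/s3.png

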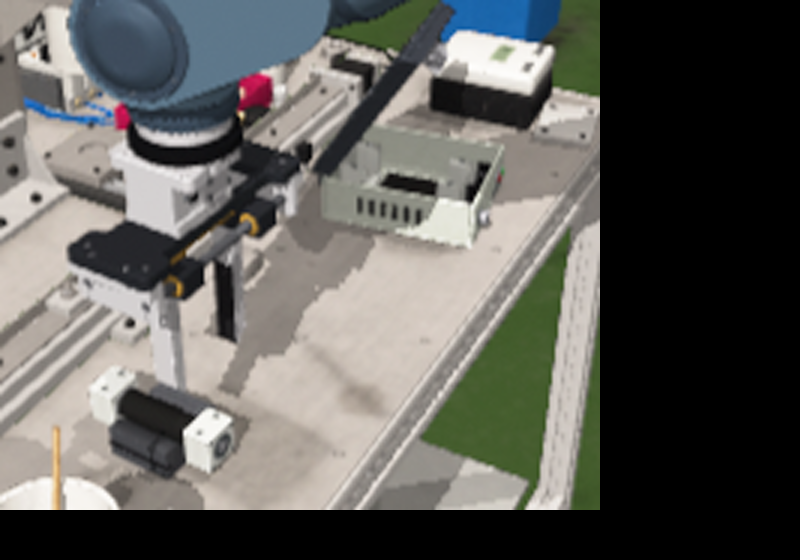

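The scene view shows the hatch half open over the pale box, the gripper above the roller's near block, and the fingers either side of it. Now I'll descend and grip.

```bash
python3 -m creep '[{"tx":-0.004,"ty":0.08,"tz":0.0025,"wx":0.001,"wy":0,"wz":0,"claw":60},{"tx":-0.004,"ty":0.13,"tz":0.0025,"wx":0.001,"wy":0,"wz":0,"claw":60},{"tx":-0.004,"ty":0.154,"tz":0.0025,"wx":0.001,"wy":0,"wz":0,"claw":60},{"tx":-0.004,"ty":0.154,"tz":0.0025,"wx":0.001,"wy":0,"wz":0,"claw":60}]'; python3 -m creep '[{"tx":0,"ty":0,"tz":0,"wx":0,"wy":0,"wz":0,"claw":20},{"tx":0,"ty":0,"tz":0,"wx":0,"wy":0,"wz":0,"claw":20},{"tx":0,"ty":0,"tz":0,"wx":0,"wy":0,"wz":0,"claw":20},{"tx":0,"ty":0,"tz":0,"wx":0,"wy":0,"wz":0,"claw":20},{"tx":0,"ty":0,"tz":0,"wx":0,"wy":0,"wz":0,"claw":20},{"tx":0,"ty":0,"tz":0,"wx":0,"wy":0,"wz":0,"claw":20}]'; python3 -c "
from h import *
st();c=viewer.capture('top');im=c['img'];cv2.imwrite('pics/t4.png',im);np.savez('pics/t4.npz',**c)"
```

```text
time_s: 4.85
position: [0.4459, 0.1779, 0.0059]
orientation: [[-0.058, -0.004, 0.998], [-0.998, -0.001, -0.058], [0.001, -1.0, -0.004]]
force: [0.4, -0.0, 0.8]
gripper_width: 0.0596
time_s: 5.6
position: [0.4466, 0.1777, 0.0066]
orientation: [[-0.057, -0.003, 0.998], [-0.998, -0.001, -0.057], [0.001, -1.0, -0.002]]
force: [-2.3, -2.5, 6.3]
gripper_width: 0.0319
5.6 [0.4466 0.1777 0.0066] yawx -93.27 yz [-0.003 -0.001 -1.   ] F [-2.3 -2.5  6.3] w 0.0319 q [ 0.14  0.14  2.09 -0.    0.91  1.77]
```

The grip is on the block, but it's too low. The roller's bed drops 9 mm from V-block to bench, so the fingertips would hit the bench. I'll regrip 8 mm higher before lifting.

```bash
python3 -m creep '[{"tx":0,"ty":0,"tz":0,"wx":0,"wy":0,"wz":0,"claw":50},{"tx":0,"ty":0,"tz":0,"wx":0,"wy":0,"wz":0,"claw":50},{"tx":0,"ty":-0.013,"tz":0,"wx":0,"wy":0,"wz":0,"claw":50},{"tx":0,"ty":-0.013,"tz":0,"wx":0,"wy":0,"wz":0,"claw":20},{"tx":0,"ty":-0.013,"tz":0,"wx":0,"wy":0,"wz":0,"claw":20},{"tx":0,"ty":-0.013,"tz":0,"wx":0,"wy":0,"wz":0,"claw":20},{"tx":0,"ty":-0.013,"tz":0,"wx":0,"wy":0,"wz":0,"claw":20},{"tx":0,"ty":-0.013,"tz":0,"wx":0,"wy":0,"wz":0,"claw":20}]';  python3 -m creep '[{"tx":0,"ty":-0.03,"tz":0,"wx":0,"wy":0,"wz":0,"claw":20},{"tx":0,"ty":-0.06,"tz":0,"wx":0,"wy":0,"wz":0,"claw":20},{"tx":0,"ty":-0.1,"tz":0,"wx":0,"wy":0,"wz":0,"claw":20},{"tx":0,"ty":-0.1,"tz":0,"wx":0,"wy":0,"wz":0,"claw":20}]'; python3 -c "
from h import *
st()
c=viewer.capture('scene');im=c['img'];cv2.imwrite('pics/s5.png',cv2.resize(im[130:300,180:380],None,fx=3,fy=3,interpolation=cv2.INTER_CUBIC))"
```

```text
time_s: 6.65
position: [0.4462, 0.1777, 0.0138]
orientation: [[-0.057, -0.003, 0.998], [-0.998, -0.001, -0.057], [0.001, -1.0, -0.003]]
force: [-1.6, -3.8, 3.9]
gripper_width: 0.0317
time_s: 7.15
position: [0.4471, 0.1786, 0.0744]
orientation: [[-0.058, -0.001, 0.998], [-0.998, 0.001, -0.058], [-0.001, -1.0, -0.001]]
force: [0.8, 0.7, -3.5]
gripper_width: 0.0315
7.15 [0.4471 0.1786 0.0744] yawx -93.31 yz [-0.001  0.001 -1.   ] F [ 0.8  0.7 -3.5] w 0.0315 q [0.14 0.02 2.07 0.   1.05 1.77]
```

View pics/s5.png

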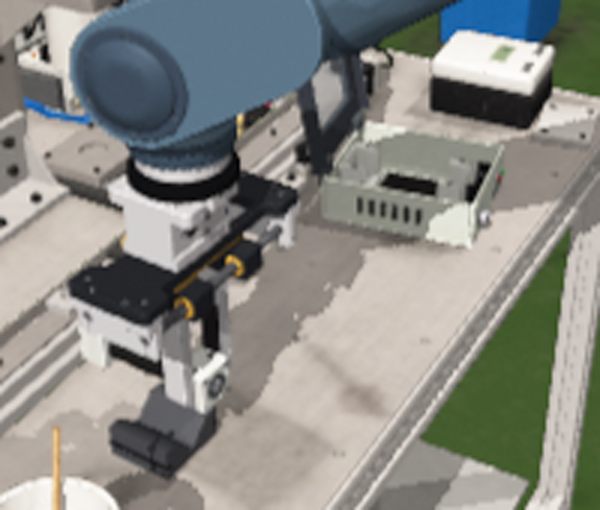

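The roller is lifted clear with 3.5 N of load, and the hatch is nearly upright. I'll carry it 120 mm to the right and set it down.

```bash
python3 -m creep '[{"tx":0.1,"ty":0,"tz":0,"wx":0,"wy":0,"wz":0,"claw":20},{"tx":0.2,"ty":0,"tz":0,"wx":0,"wy":0,"wz":0,"claw":20},{"tx":0.2,"ty":0.05,"tz":0,"wx":0,"wy":0,"wz":0,"claw":20},{"tx":0.2,"ty":0.08,"tz":0,"wx":0,"wy":0,"wz":0,"claw":20},{"tx":0.2,"ty":0.1,"tz":0,"wx":0,"wy":0,"wz":0,"claw":20},{"tx":0.2,"ty":0.11,"tz":0,"wx":0,"wy":0,"wz":0,"claw":20},{"tx":0.2,"ty":0.114,"tz":0,"wx":0,"wy":0,"wz":0,"claw":20},{"tx":0.2,"ty":0.115,"tz":0,"wx":0,"wy":0,"wz":0,"claw":20}]';python3 -m creep '[{"tx":0,"ty":0.0005,"tz":0,"wx":0,"wy":0,"wz":0,"claw":20},{"tx":0,"ty":0.0005,"tz":0,"wx":0,"wy":0,"wz":0,"claw":70},{"tx":0,"ty":0.0005,"tz":0,"wx":0,"wy":0,"wz":0,"claw":70},{"tx":0,"ty":0.0005,"tz":0,"wx":0,"wy":0,"wz":0,"claw":70},{"tx":0,"ty":-0.1,"tz":0,"wx":0,"wy":0,"wz":0,"claw":70},{"tx":0,"ty":-0.2,"tz":-0.03,"wx":0,"wy":0,"wz":0,"claw":70},{"tx":0,"ty":-0.3,"tz":-0.12,"wx":0,"wy":0,"wz":0,"claw":70},{"tx":0,"ty":-0.3,"tz":-0.17,"wx":0,"wy":0,"wz":0,"claw":70}]'; python3 -c "
from h import *
st()
for n in('top','scene'):
  c=viewer.capture(n);np.savez(f'pics/{n}6.npz',**c);
  if n=='top': a=c['img'][170:270,190:400]
  else: b=c['img'][130:300,180:380]
o=np.zeros((600,800,3),np.uint8);a=cv2.resize(a,(630,300),interpolation=cv2.INTER_CUBIC);b=cv2.resize(b,(353,300),interpolation=cv2.INTER_CUBIC)
o[:300,:630]=a;o[300:,:353]=b;cv2.imwrite('pics/c6.png',o)"
```

```text
time_s: 8.2
position: [0.4397, 0.0584, 0.0051]
orientation: [[-0.057, -0.002, 0.998], [-0.998, -0.001, -0.057], [0.001, -1.0, -0.002]]
force: [-0.7, 0.5, -2.9]
gripper_width: 0.0317
time_s: 9.2
position: [0.3388, 0.064, 0.1888]
orientation: [[-0.057, 0.003, 0.998], [-0.998, -0.001, -0.057], [0.001, -1.0, 0.003]]
force: [0.4, -0.5, -0.2]
gripper_width: 0.0702
9.2 [0.3388 0.064  0.1888] yawx -93.29 yz [ 0.003 -0.001 -1.   ] F [ 0.4 -0.5 -0.2] w 0.0702 q [-0.15 -0.57  2.3  -0.    1.4   1.48]
```

View pics/c6.png

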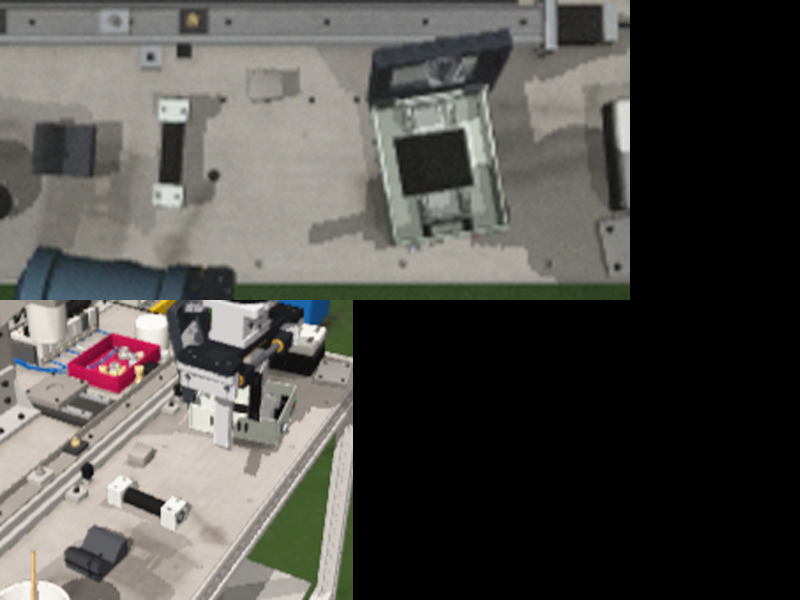

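The roller is on the bench with its middle near top-view pixel (247,220). The hatch is fully open, and the nest runs along the box's x. The black floor centre is at about (334,224). I'll measure both and overlay the predicted nest and box outlines.

Run:
```python
from h import *
c=dict(np.load('pics/top6.npz'));im=c["img"];g=im.max(2)
def blobs(m,off,n=3):
    k,_=cv2.findContours(m.astype(np.uint8)*255,cv2.RETR_EXTERNAL,cv2.CHAIN_APPROX_NONE)
    return [q+np.array(off) for q in sorted(k,key=cv2.contourArea)[::-1][:n]]
r=cv2.minAreaRect(blobs(g[206:245,312:360]<55,(312,206))[0]);P=np.array([ray(c,u,v,.007) for u,v in cv2.boxPoints(r)])
print("floor",r,ray(c,*r[0],.007).round(4),P.round(4).tolist())
Q=[]
for lo,hi in((198,214),(228,242)):
    k=blobs(g[lo:hi,236:258]>172,(236,lo))[0];r=cv2.minAreaRect(k);M=cv2.moments(k);ce=(M['m10']/M['m00'],M['m01']/M['m00']);print("blk",r,ce,k.min((0,1)),k.max((0,1)));Q.append(ray(c,*ce,.032))
Q=np.array(Q);print(Q.round(4).tolist(),Q.mean(0).round(4),np.linalg.norm(Q[0]-Q[1]),np.degrees(np.arctan2(*(Q[0]-Q[1])[1::-1])))
# overlay
o=np.array([.4747,-.2323]);a=np.radians(9.3);B=np.array([[np.cos(a),-np.sin(a)],[np.sin(a),np.cos(a)]])
S=8;x0,y0=295,185;big=cv2.resize(im[y0:257,x0:370],None,fx=S,fy=S,interpolation=cv2.INTER_CUBIC)
def poly(pts,z,col):
    q=[(proj(c,[*(o+B@np.array(p)),z])-[x0,y0]+.5)*S-.5 for p in pts];cv2.polylines(big,[np.int32(np.round(q))],True,col,1)
box=lambda x1,x2,y1,y2:[(x1,y1),(x2,y1),(x2,y2),(x1,y2)]
poly(box(-.084,.07,-.062,.062),.05,(0,0,255))
for s in(-1,1):
    for t in(-1,1): poly(box(*sorted((s*.037,s*.061)),*sorted((t*.018,t*.026))),.046,(0,255,255))
poly(box(-.035,.035,-.035,.035),.007,(255,0,255))
cv2.imwrite('pics/ov.png',big)
```

```text
floor ((333.8378601074219, 223.5270233154297), (18.741485595703125, 22.522661209106445), 80.53767395019531) [ 0.4751 -0.2327  0.007 ] [[0.4997, -0.1907, 0.007], [0.5122, -0.265, 0.007], [0.4504, -0.2746, 0.007], [0.4381, -0.2006, 0.007]]
blk ((247.5, 206.0), (6.0, 9.0), 90.0) (246.99645390070918, 205.84751773049643) [243 203] [252 209]
blk ((245.5, 234.5), (9.0, 7.0), 0.0) (245.47058823529412, 234.7450980392157) [241 231] [250 238]
[[0.5318, 0.0552, 0.032], [0.4368, 0.0595, 0.032]] [0.4843 0.0573 0.032 ] 0.09503119392642392 -2.611100556529686
```

View pics/ov.png

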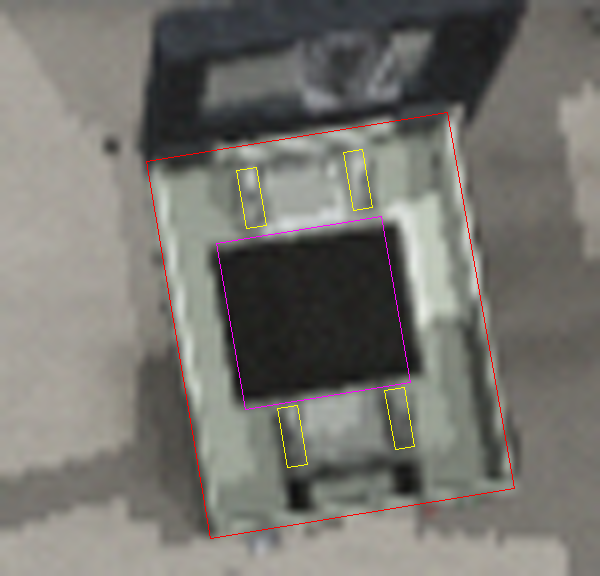

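The overlay fits. The box rim (red), guides (yellow) and floor (magenta, centre (333.8,223.5)) all coincide with the image. The black floor gives the nest middle at (0.4751,-0.2327), within 1 mm of the hatch-based estimate. The roller's middle is at about (0.484,0.057).

```bash
python3 -c "
from h import *
rows([.484,.0567,.09],-92.9)"
```

```text
[0.484, 0.0567, 0.09] -92.9 t [-0.0014, 0.164, 0.2435] w [-0.0015, -0.0021, 0.0004]
```

```bash
python3 -m creep '[{"tx":-0.001,"ty":0.05,"tz":0.12,"wx":-0.001,"wy":-0.002,"wz":0,"claw":60},{"tx":-0.001,"ty":0.164,"tz":0.2435,"wx":-0.001,"wy":-0.002,"wz":0,"claw":60},{"tx":-0.001,"ty":0.164,"tz":0.2435,"wx":-0.001,"wy":-0.002,"wz":0,"claw":60},{"tx":-0.001,"ty":0.164,"tz":0.2435,"wx":-0.001,"wy":-0.002,"wz":0,"claw":60},{"tx":-0.001,"ty":0.164,"tz":0.2435,"wx":-0.001,"wy":-0.002,"wz":0,"claw":60},{"tx":-0.001,"ty":0.164,"tz":0.2435,"wx":-0.001,"wy":-0.002,"wz":0,"claw":60}]' >/dev/null; python3 -c "
from h import *
st();rows([.484,.0567,.0045],-92.9)"
```

```text
10.05 [0.4841 0.0564 0.0881] yawx -92.93 yz [-0.003 -0.001 -1.   ] F [-0.1 -0.   1.1] w 0.0598 q [-0.12  0.01  2.05 -0.    1.09  1.51]
[0.484, 0.0567, 0.0045] -92.9 t [-0.0007, 0.1393, 0.0001] w [0.0009, -0.0002, 0.0003]
```

```bash
python3 -m creep '[{"tx":0,"ty":0.08,"tz":0,"wx":0.001,"wy":0,"wz":0,"claw":60},{"tx":0,"ty":0.13,"tz":0,"wx":0.001,"wy":0,"wz":0,"claw":60},{"tx":0,"ty":0.14,"tz":0,"wx":0.001,"wy":0,"wz":0,"claw":60},{"tx":0,"ty":0.14,"tz":0,"wx":0.001,"wy":0,"wz":0,"claw":10},{"tx":0,"ty":0.14,"tz":0,"wx":0.001,"wy":0,"wz":0,"claw":10},{"tx":0,"ty":0.14,"tz":0,"wx":0.001,"wy":0,"wz":0,"claw":10},{"tx":0,"ty":0.14,"tz":0,"wx":0.001,"wy":0,"wz":0,"claw":10},{"tx":0,"ty":0.14,"tz":0,"wx":0.001,"wy":0,"wz":0,"claw":10}]'; python3 -m creep '[{"tx":0,"ty":0,"tz":0,"wx":0,"wy":0,"wz":0,"claw":10},{"tx":0,"ty":0,"tz":0,"wx":0,"wy":0,"wz":0,"claw":10}]'; python3 -c "
from h import *
st();rows([.475,-.2327,.12],-80.7)"
```

```text
time_s: 11.05
position: [0.4836, 0.0561, 0.003]
orientation: [[-0.051, -0.002, 0.999], [-0.999, -0.001, -0.051], [0.001, -1.0, -0.002]]
force: [-1.8, -1.2, 5.5]
gripper_width: 0.0232
time_s: 11.3
position: [0.4836, 0.0561, 0.0029]
orientation: [[-0.051, -0.002, 0.999], [-0.999, -0.001, -0.051], [0.001, -1.0, -0.002]]
force: [-1.4, -2.2, 6.1]
gripper_width: 0.0228
11.3 [0.4836 0.0561 0.0029] yawx -92.93 yz [-0.002 -0.001 -1.   ] F [-1.4 -2.2  6.1] w 0.0228 q [-0.12  0.17  2.07 -0.    0.9   1.51]
[0.475, -0.2327, 0.12] -80.7 t [0.4816, -0.1946, 0.0098] w [0.0008, -0.068, 0.0003]
```

```bash
python3 -m creep '[{"tx":0,"ty":-0.05,"tz":0,"wx":0,"wy":0,"wz":0,"claw":10},{"tx":0.05,"ty":-0.15,"tz":0,"wx":0,"wy":-0.01,"wz":0,"claw":10},{"tx":0.15,"ty":-0.195,"tz":0,"wx":0,"wy":-0.03,"wz":0,"claw":10},{"tx":0.25,"ty":-0.195,"tz":0,"wx":0.001,"wy":-0.05,"wz":0,"claw":10},{"tx":0.35,"ty":-0.195,"tz":0.005,"wx":0.001,"wy":-0.068,"wz":0,"claw":10},{"tx":0.44,"ty":-0.195,"tz":0.01,"wx":0.001,"wy":-0.068,"wz":0,"claw":10},{"tx":0.4815,"ty":-0.195,"tz":0.01,"wx":0.001,"wy":-0.068,"wz":0,"claw":10},{"tx":0.4815,"ty":-0.195,"tz":0.01,"wx":0.001,"wy":-0.068,"wz":0,"claw":10}]';python3 -m creep '[{"tx":0,"ty":0,"tz":0,"wx":0,"wy":0,"wz":0,"claw":10},{"tx":0,"ty":0,"tz":0,"wx":0,"wy":0,"wz":0,"claw":10}]' >/dev/null;  python3 -c "
from h import *
st();rows([.475,-.2327,.06],-80.7)
rows([.475,-.2327,.017],-80.7)
for n in('top','scene'):
  c=viewer.capture(n);np.savez(f'pics/{n}7.npz',**c)
  if n=='top': a=c['img'][180:260,290:390]
  else: b=c['img'][110:210,260:380]
cv2.imwrite('pics/c7.png',np.hstack([cv2.resize(a,(400,320),interpolation=cv2.INTER_CUBIC),cv2.resize(b,(384,320),interpolation=cv2.INTER_CUBIC)]))"
```

```text
time_s: 12.3
position: [0.4737, -0.2332, 0.1182]
orientation: [[0.159, -0.002, 0.987], [-0.987, 0.001, 0.159], [-0.002, -1.0, -0.001]]
force: [-0.2, 0.2, -3.6]
gripper_width: 0.0234
12.55 [ 0.4745 -0.231   0.119 ] yawx -80.61 yz [-0.001  0.001 -1.   ] F [ 0.5 -0.1 -3.6] w 0.0235 q [-0.67  0.06  1.94 -0.    1.15  0.74]
[0.475, -0.2327, 0.06] -80.7 t [0.003, 0.0983, 0.0004] w [0.0002, 0.0005, -0.0002]
[0.475, -0.2327, 0.017] -80.7 t [0.0031, 0.1699, 0.0005] w [0.0002, 0.0005, -0.0002]
```

View pics/c7.png

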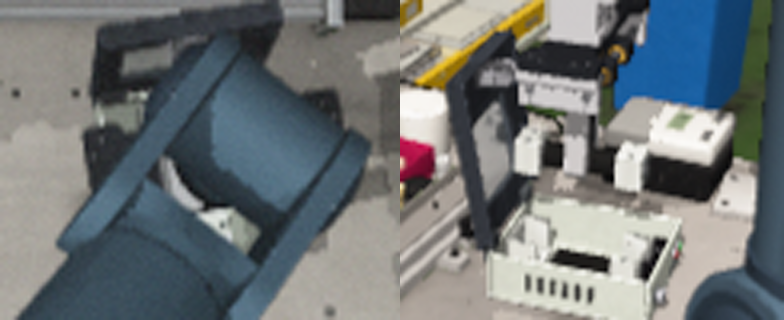

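The roller hangs level above the nest, with the hatch clear behind the gripper. I'll descend to just above the guides and check the block positions.

```bash
python3 -m creep '[{"tx":0.002,"ty":0.06,"tz":0.0005,"wx":0,"wy":0,"wz":0,"claw":10},{"tx":0.002,"ty":0.105,"tz":0.0005,"wx":0,"wy":0,"wz":0,"claw":10},{"tx":0.002,"ty":0.11,"tz":0.0005,"wx":0,"wy":0,"wz":0,"claw":10},{"tx":0.002,"ty":0.11,"tz":0.0005,"wx":0,"wy":0,"wz":0,"claw":10}]'>/dev/null;  python3 -c "
from h import *
st();st();rows([.475,-.2327,.017],-80.7)
c=viewer.capture('scene');p=np.array(env.sense()['position']);z=p[2]+.013
a=np.radians(9.3);v=np.array([np.cos(a),np.sin(a),0]);n=np.array([-v[1],v[0],0])
b=cv2.resize(c['img'][140:200,280:370],None,fx=8,fy=8,interpolation=cv2.INTER_CUBIC)
def poly(P,col):
  cv2.polylines(b,[np.int32([(proj(c,q)-[280,140]+.5)*8-.5 for q in P])],True,col,1)
for o,m,zz,col in((np.array([*p[:2],0]),((-.059,-.035),(.035,.059)),z+.016,(0,0,255)),(np.array([.475,-.2327,0]),((-.065,-.037),(.037,.065)),.046,(0,200,0))):
  w=.016 if zz>.05 else .018
  for q in m: poly([o+q[0]*v-w*n+[0,0,zz],o+q[0]*v+w*n+[0,0,zz],o+q[1]*v+w*n+[0,0,zz],o+q[1]*v-w*n+[0,0,zz]],col)
cv2.imwrite('pics/c8.png',b)"
```

```text
13.15 [ 0.4757 -0.2337  0.0543] yawx -80.67 yz [ 0.001 -0.001 -1.   ] F [-0.4 -0.3 -3.3] w 0.0232 q [-0.67  0.16  1.96 -0.    1.02  0.74]
13.15 [ 0.4757 -0.2337  0.0543] yawx -80.67 yz [ 0.001 -0.001 -1.   ] F [-0.4 -0.3 -3.3] w 0.0232 q [-0.67  0.16  1.96 -0.    1.02  0.74]
[0.475, -0.2327, 0.017] -80.7 t [-0.0019, 0.0621, -0.001] w [-0.0002, 0.0002, 0.0004]
```

View pics/c8.png

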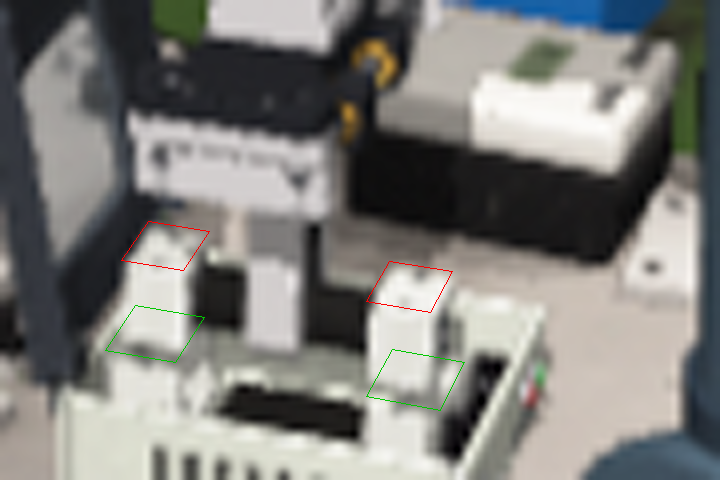

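The predicted outlines match the block tops to about 1 mm and sit straight above the guide gaps. I'll lower it slowly now.

```bash
python3 -m creep '[{"tx":-0.001,"ty":0.015,"tz":-0.001,"wx":0,"wy":0,"wz":0,"claw":10},{"tx":-0.001,"ty":0.025,"tz":-0.001,"wx":0,"wy":0,"wz":0,"claw":10},{"tx":-0.001,"ty":0.035,"tz":-0.001,"wx":0,"wy":0,"wz":0,"claw":10},{"tx":-0.001,"ty":0.042,"tz":-0.001,"wx":0,"wy":0,"wz":0,"claw":10},{"tx":-0.001,"ty":0.049,"tz":-0.001,"wx":0,"wy":0,"wz":0,"claw":10},{"tx":-0.001,"ty":0.055,"tz":-0.001,"wx":0,"wy":0,"wz":0,"claw":10},{"tx":-0.001,"ty":0.058,"tz":-0.001,"wx":0,"wy":0,"wz":0,"claw":10},{"tx":-0.001,"ty":0.058,"tz":-0.001,"wx":0,"wy":0,"wz":0,"claw":10}]'
```

```text
time_s: 14.2
position: [0.4748, -0.2334, 0.0188]
orientation: [[0.161, 0.001, 0.987], [-0.987, -0.001, 0.161], [0.001, -1.0, 0.001]]
force: [2.0, -4.2, -3.4]
gripper_width: 0.0232
```

```bash
python3 -m creep '[{"tx":0,"ty":0.002,"tz":0,"wx":0,"wy":0,"wz":0,"claw":10},{"tx":0,"ty":0.004,"tz":0,"wx":0,"wy":0,"wz":0,"claw":10},{"tx":0,"ty":0.004,"tz":0,"wx":0,"wy":0,"wz":0,"claw":10}]'
```

```text
time_s: 14.58
position: [0.4751, -0.2334, 0.0174]
orientation: [[0.162, 0.001, 0.987], [-0.987, -0.001, 0.162], [0.001, -1.0, 0.001]]
force: [-0.3, -2.0, 6.0]
gripper_width: 0.0231
```

Seated: the force changed sign at the expected height. I'll release, retreat and look.

```bash
python3 -m creep '[{"tx":0,"ty":0,"tz":0,"wx":0,"wy":0,"wz":0,"claw":50},{"tx":0,"ty":0,"tz":0,"wx":0,"wy":0,"wz":0,"claw":50},{"tx":0,"ty":0,"tz":0,"wx":0,"wy":0,"wz":0,"claw":50},{"tx":0,"ty":-0.06,"tz":0,"wx":0,"wy":0,"wz":0,"claw":50},{"tx":0,"ty":-0.16,"tz":0,"wx":0,"wy":0,"wz":0,"claw":50},{"tx":0,"ty":-0.24,"tz":-0.02,"wx":0,"wy":0,"wz":0,"claw":0},{"tx":-0.1,"ty":-0.3,"tz":-0.1,"wx":0,"wy":0,"wz":0,"claw":0},{"tx":-0.2,"ty":-0.35,"tz":-0.15,"wx":0,"wy":0,"wz":0,"claw":0}]';python3 -m creep '[{"tx":-0.1,"ty":0,"tz":0,"wx":0,"wy":0,"wz":0,"claw":0},{"tx":-0.2,"ty":0,"tz":0,"wx":0,"wy":0,"wz":0,"claw":0},{"tx":-0.2,"ty":0,"tz":0,"wx":0,"wy":0,"wz":0,"claw":0}]'; python3 -c "
from h import *
st()
for n in('top','scene'):
  c=viewer.capture(n);np.savez(f'pics/{n}9.npz',**c)
  if n=='top': a=c['img'][180:260,290:370]
  else: b=c['img'][140:220,280:360]
cv2.imwrite('pics/c9.png',np.hstack([cv2.resize(a,(400,400),interpolation=cv2.INTER_CUBIC),cv2.resize(b,(400,400),interpolation=cv2.INTER_CUBIC)]))"
```

```text
time_s: 15.58
position: [0.3838, -0.1519, 0.2134]
orientation: [[0.16, -0.0, 0.987], [-0.987, 0.0, 0.16], [-0.0, -1.0, -0.0]]
force: [0.9, 0.0, 0.8]
gripper_width: 0.023
time_s: 15.95
position: [0.3648, -0.0313, 0.2122]
orientation: [[0.168, 0.0, 0.986], [-0.986, -0.0, 0.168], [0.0, -1.0, 0.0]]
force: [-0.7, -0.9, -0.4]
gripper_width: -0.0001
15.95 [ 0.3648 -0.0313  0.2122] yawx -80.34 yz [ 0. -0. -1.] F [-0.7 -0.9 -0.4] w -0.0001 q [-0.4  -0.51  2.23  0.    1.43  1.  ]
```

View pics/c9.png

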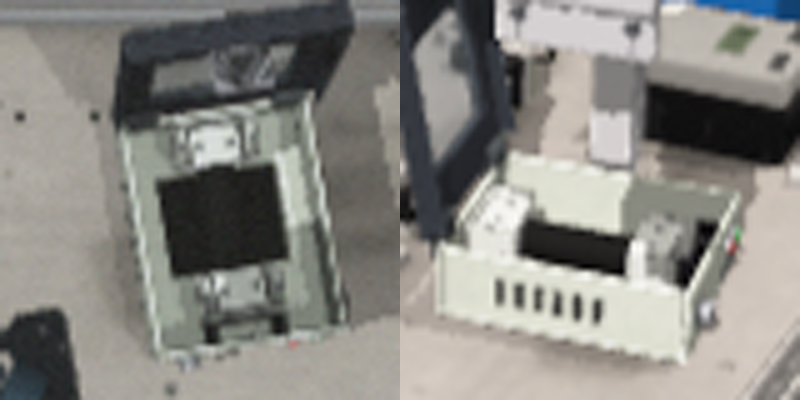

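The roller sits with both blocks down between their guides, level with the guide tops, and the hatch is open. Before reaching behind the hatch, I'll check the clearance to the column platform by triangulating its front corners, top (268,146) and (340,146) with scene (213,107) and (243,97).

Run:
```python
from h import *
ct=dict(np.load('pics/top_cal.npz'));cs=dict(np.load('pics/scene_cal.npz'))
def tri(a,b):
    A=[];r=[]
    for c,(u,v) in((ct,a),(cs,b)):
        p0=ray(c,u,v,0);d=ray(c,u,v,.5)-p0;d/=np.linalg.norm(d);M=np.eye(3)-np.outer(d,d);A.append(M);r.append(M@p0)
    A=np.vstack(A);r=np.hstack(r);x=np.linalg.lstsq(A,r,rcond=None)[0];return x.round(3),np.linalg.norm(A@x-r).round(3)
print(tri((340,146),(243,92)),tri((268,146),(213,107)),tri((268,146),(157,72)))
print("proj scene of hinge",proj(cs,[.546,-.221,.2]))
big=np.hstack([cv2.resize(ct['img'][20:190,230:390],(400,425),interpolation=cv2.INTER_CUBIC),cv2.resize(cs['img'][20:190,140:300],(400,425),interpolation=cv2.INTER_CUBIC)]);cv2.imwrite('pics/col.png',big)
# box-frame positions of TCP for theta
for th in(1.75,1.6,1.4,1.2,1.0,.8,.6,.4,.2,.1,0):
    h=.008+.008;r=.135
    print(th,"bx",round(.072-r*np.cos(th)+h*np.sin(th),4),"z",round(.058+r*np.sin(th)+h*np.cos(th),4))
```

```text
(array([ 0.68 , -0.207,  0.302]), np.float64(0.023)) (array([ 0.662, -0.023,  0.323]), np.float64(0.001)) (array([0.692, 0.019, 0.407]), np.float64(0.096))
proj scene of hinge [292.65259273 133.44717796]
1.75 bx 0.1118 z 0.188
1.6 bx 0.0919 z 0.1925
1.4 bx 0.0648 z 0.1938
1.2 bx 0.038 z 0.1896
1.0 bx 0.0125 z 0.1802
0.8 bx -0.0106 z 0.166
0.6 bx -0.0304 z 0.1474
0.4 bx -0.0461 z 0.1253
0.2 bx -0.0571 z 0.1005
0.1 bx -0.0607 z 0.0874
0 bx -0.063 z 0.074
```

View pics/col.png

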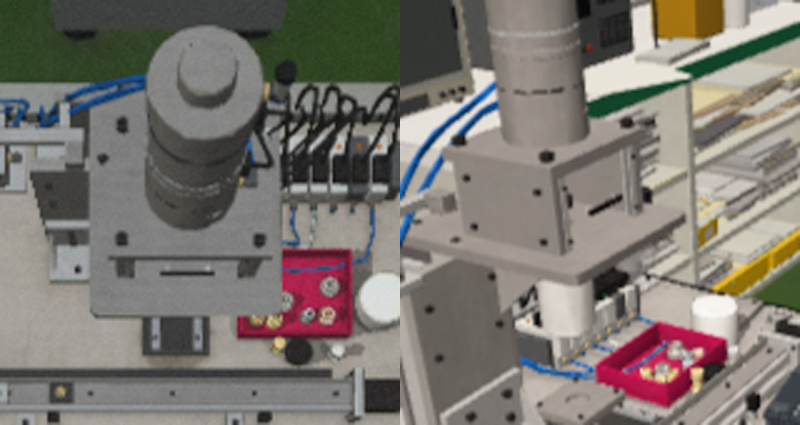

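Reading the corners again from the enlarged crop, the platform front edge is near x=0.66, it lies mostly at y>-0.21, and it is about 0.25-0.3 m high. The gripper body behind the hatch reaches about x=0.62 to 0.64, so there's enough room. I'll go over the top.

Run:
```python
from h import *
ct=dict(np.load('pics/top_cal.npz'));cs=dict(np.load('pics/scene_cal.npz'))
for a,b in(((340,146),(254,105)),((268,146),(208,132))):
    A=[];r=[]
    for c,(u,v) in((ct,a),(cs,b)):
        p0=ray(c,u,v,0);d=ray(c,u,v,.5)-p0;d/=np.linalg.norm(d);M=np.eye(3)-np.outer(d,d);A.append(M);r.append(M@p0)
    A=np.vstack(A);r=np.hstack(r);x=np.linalg.lstsq(A,r,rcond=None)[0];print(x.round(3),np.linalg.norm(A@x-r).round(3))
a=np.radians(9.3);v=np.array([np.cos(a),np.sin(a)]);o=np.array([.475,-.2327])
for bx,z in((-.06,.31),(.127,.31)): rows([*(o+bx*v),z],-80.7)
```

```text
[ 0.675 -0.221  0.262] 0.001
[ 0.681 -0.019  0.254] 0.005
[np.float64(0.41578865701559153), np.float64(-0.24239622926620166), 0.31] -80.7 t [0.3565, -0.1623, 0.026] w [0.0, 0.0005, 0.0002]
[np.float64(0.6003306759836645), np.float64(-0.21217631471987314), 0.31] -80.7 t [0.357, -0.1623, 0.3376] w [0.0, 0.0005, 0.0002]
```

```bash
python3 -m creep '[{"tx":0.05,"ty":-0.08,"tz":0,"wx":0,"wy":0,"wz":0,"claw":0},{"tx":0.15,"ty":-0.15,"tz":0,"wx":0,"wy":0,"wz":0,"claw":0},{"tx":0.25,"ty":-0.162,"tz":0.01,"wx":0,"wy":0,"wz":0,"claw":0},{"tx":0.3565,"ty":-0.162,"tz":0.026,"wx":0,"wy":0,"wz":0,"claw":0},{"tx":0.3565,"ty":-0.162,"tz":0.026,"wx":0,"wy":0,"wz":0,"claw":0},{"tx":0.3565,"ty":-0.162,"tz":0.12,"wx":0,"wy":0,"wz":0,"claw":0},{"tx":0.357,"ty":-0.162,"tz":0.22,"wx":0,"wy":0,"wz":0,"claw":0},{"tx":0.357,"ty":-0.162,"tz":0.3,"wx":0,"wy":0,"wz":0,"claw":0}]' ; python3 -m creep '[{"tx":0,"ty":0,"tz":0.037,"wx":0,"wy":0,"wz":0,"claw":0},{"tx":0,"ty":0,"tz":0.037,"wx":0,"wy":0,"wz":0,"claw":0},{"tx":0,"ty":0,"tz":0.037,"wx":0,"wy":0,"wz":0,"claw":0}]' >/dev/null
python3 - <<'E'
from h import *
st()
a=np.radians(9.3);v=np.array([np.cos(a),np.sin(a)]);o=np.array([.475,-.2327])
for bx,z in((.127,.187),): rows([*(o+bx*v),z],-80.7)
E
```

```text
time_s: 17.05
position: [0.5793, -0.2166, 0.3092]
orientation: [[0.161, -0.001, 0.987], [-0.987, 0.0, 0.161], [-0.0, -1.0, -0.001]]
force: [-0.4, 0.1, 0.2]
gripper_width: 0.0004
17.43 [ 0.5989 -0.2133  0.3095] yawx -80.74 yz [-0.001 -0.    -1.   ] F [0.1 0.6 0.8] w 0.0001 q [-0.52  0.15  1.48 -0.    1.51  0.89]
[np.float64(0.6003306759836645), np.float64(-0.21217631471987314), 0.187] -80.7 t [-0.0014, 0.2042, 0.0028] w [0.0003, -0.0002, -0.0]
```

```bash
python3 -m creep '[{"tx":-0.001,"ty":0.1,"tz":0.003,"wx":0,"wy":0,"wz":0,"claw":0},{"tx":-0.001,"ty":0.17,"tz":0.003,"wx":0,"wy":0,"wz":0,"claw":0},{"tx":-0.001,"ty":0.204,"tz":0.003,"wx":0,"wy":0,"wz":0,"claw":0},{"tx":-0.001,"ty":0.204,"tz":0.003,"wx":0,"wy":0,"wz":0,"claw":0}]'; python3 -m creep '[{"tx":0,"ty":0,"tz":-0.01,"wx":0,"wy":0,"wz":0,"claw":0},{"tx":0,"ty":0,"tz":-0.025,"wx":0,"wy":0,"wz":0,"claw":0},{"tx":0,"ty":-0.003,"tz":-0.04,"wx":0,"wy":0,"wz":0,"claw":0},{"tx":0,"ty":-0.009,"tz":-0.058,"wx":0,"wy":0,"wz":0,"claw":0}]'
```

```text
time_s: 17.92
position: [0.6005, -0.2121, 0.1867]
orientation: [[0.161, -0.002, 0.987], [-0.987, 0.001, 0.161], [-0.001, -1.0, -0.002]]
force: [-0.2, 0.5, -0.3]
gripper_width: 0.0004
time_s: 18.42
position: [0.5666, -0.2179, 0.1933]
orientation: [[0.162, 0.001, 0.987], [-0.987, -0.001, 0.162], [0.001, -1.0, 0.001]]
force: [1.9, 0.2, -1.0]
gripper_width: 0.0005
```

It's pushing with about 2 N. I'll follow the arc down.

```bash
python3 -m creep '[{"tx":0,"ty":-0.002,"tz":-0.023,"wx":0,"wy":0,"wz":0,"claw":0},{"tx":0,"ty":-0.002,"tz":-0.046,"wx":0,"wy":0,"wz":0,"claw":0},{"tx":0,"ty":0,"tz":-0.068,"wx":0,"wy":0,"wz":0,"claw":0},{"tx":0,"ty":0.005,"tz":-0.09,"wx":0,"wy":0,"wz":0,"claw":0},{"tx":0,"ty":0.0115,"tz":-0.112,"wx":0,"wy":0,"wz":0,"claw":0},{"tx":0,"ty":0.02,"tz":-0.133,"wx":0,"wy":0,"wz":0,"claw":0},{"tx":0,"ty":0.031,"tz":-0.153,"wx":0,"wy":0,"wz":0,"claw":0},{"tx":0,"ty":0.044,"tz":-0.171,"wx":0,"wy":0,"wz":0,"claw":0}]'; python3 -m creep '[{"tx":0,"ty":0.0145,"tz":-0.0175,"wx":0,"wy":0,"wz":0,"claw":0},{"tx":0,"ty":0.031,"tz":-0.033,"wx":0,"wy":0,"wz":0,"claw":0},{"tx":0,"ty":0.0487,"tz":-0.047,"wx":0,"wy":0,"wz":0,"claw":0},{"tx":0,"ty":0.068,"tz":-0.059,"wx":0,"wy":0,"wz":0,"claw":0},{"tx":0,"ty":0.088,"tz":-0.0695,"wx":0,"wy":0,"wz":0,"claw":0},{"tx":0,"ty":0.109,"tz":-0.0775,"wx":0,"wy":0,"wz":0,"claw":0},{"tx":0,"ty":0.131,"tz":-0.0835,"wx":0,"wy":0,"wz":0,"claw":0},{"tx":0,"ty":0.131,"tz":-0.0835,"wx":0,"wy":0,"wz":0,"claw":0}]'
python3 - <<'E'
from h import *
st()
rows([.403,-.2447,.067],-80.7)
E
```

```text
time_s: 19.42
position: [0.4652, -0.2345, 0.1661]
orientation: [[0.162, 0.0, 0.987], [-0.987, -0.0, 0.162], [0.001, -1.0, 0.0]]
force: [3.4, 0.3, 0.6]
gripper_width: 0.0005
time_s: 20.42
position: [0.415, -0.2417, 0.0861]
orientation: [[0.162, -0.003, 0.987], [-0.987, 0.002, 0.162], [-0.002, -1.0, -0.003]]
force: [-0.1, 1.1, 1.6]
gripper_width: 0.0004
20.43 [ 0.415  -0.2417  0.0861] yawx -80.69 yz [-0.003  0.002 -1.   ] F [-0.1  1.1  1.6] w 0.0004 q [-0.76 -0.    2.07 -0.    1.08  0.65]
[0.403, -0.2447, 0.067] -80.7 t [0.0019, 0.0319, -0.0204] w [0.001, 0.0, -0.0007]
```

```bash
python3 -m creep '[{"tx":0.002,"ty":0.012,"tz":-0.01,"wx":0,"wy":0,"wz":0,"claw":0},{"tx":0.002,"ty":0.024,"tz":-0.018,"wx":0,"wy":0,"wz":0,"claw":0},{"tx":0.002,"ty":0.032,"tz":-0.02,"wx":0,"wy":0,"wz":0,"claw":0},{"tx":0.002,"ty":0.038,"tz":-0.02,"wx":0,"wy":0,"wz":0,"claw":0},{"tx":0.002,"ty":0.043,"tz":-0.02,"wx":0,"wy":0,"wz":0,"claw":0},{"tx":0.002,"ty":0.047,"tz":-0.02,"wx":0,"wy":0,"wz":0,"claw":0},{"tx":0.002,"ty":0.047,"tz":-0.02,"wx":0,"wy":0,"wz":0,"claw":0},{"tx":0.002,"ty":0.047,"tz":-0.02,"wx":0,"wy":0,"wz":0,"claw":0}]'
```

```text
time_s: 21.42
position: [0.4045, -0.2457, 0.0604]
orientation: [[0.162, -0.001, 0.987], [-0.987, -0.0, 0.162], [-0.0, -1.0, -0.002]]
force: [-4.6, 0.1, 10.8]
gripper_width: 0.0003
```

At the stop: z 0.0604 with 10.8 N, the same height as in the first press. I'll lift straight off, retreat and wait a little to see whether it stays down.

```bash
python3 -m creep '[{"tx":0,"ty":-0.02,"tz":0,"wx":0,"wy":0,"wz":0,"claw":0},{"tx":0,"ty":-0.1,"tz":-0.02,"wx":0,"wy":0,"wz":0,"claw":0},{"tx":0,"ty":-0.2,"tz":-0.05,"wx":0,"wy":0,"wz":0,"claw":0},{"tx":-0.1,"ty":-0.25,"tz":-0.05,"wx":0,"wy":0,"wz":0,"claw":0},{"tx":-0.2,"ty":-0.25,"tz":-0.05,"wx":0,"wy":0,"wz":0,"claw":0},{"tx":-0.3,"ty":-0.25,"tz":-0.05,"wx":0,"wy":0,"wz":0,"claw":0},{"tx":-0.4,"ty":-0.25,"tz":-0.05,"wx":0,"wy":0,"wz":0,"claw":0},{"tx":-0.4,"ty":-0.25,"tz":-0.05,"wx":0,"wy":0,"wz":0,"claw":0}]';python3 -m creep '[{"tx":0,"ty":0,"tz":0,"wx":0,"wy":0,"wz":0,"claw":0},{"tx":0,"ty":0,"tz":0,"wx":0,"wy":0,"wz":0,"claw":0},{"tx":0,"ty":0,"tz":0,"wx":0,"wy":0,"wz":0,"claw":0},{"tx":0,"ty":0,"tz":0,"wx":0,"wy":0,"wz":0,"claw":0},{"tx":0,"ty":0,"tz":0,"wx":0,"wy":0,"wz":0,"claw":0},{"tx":0,"ty":0,"tz":0,"wx":0,"wy":0,"wz":0,"claw":0},{"tx":0,"ty":0,"tz":0,"wx":0,"wy":0,"wz":0,"claw":0}]' >/dev/null; python3 -c "
from h import *
st()
c=viewer.capture('top');im=c['img'];ct=np.load('pics/top_cal.npz')['img']
g=im.max(2);k,_=cv2.findContours((g[230:262,325:357]<40).astype(np.uint8),0,1);k=max(k,key=cv2.contourArea);print('pad',cv2.minEnclosingCircle(k+np.array([325,230])))
for n,(x0,y0,x1,y1) in dict(meter=(388,195,428,250),gauge=(265,185,292,210),beaker=(115,215,170,260),hatch=(305,190,375,260)).items(): print(n,cv2.absdiff(im,ct)[y0:y1,x0:x1].mean().round(2))
b=viewer.capture('scene')['img']
cv2.imwrite('pics/fin.png',np.hstack([cv2.resize(im[170:270,110:430],(480,150)).repeat(1,0) if 0 else cv2.resize(im[180:265,290:430],(420,255)),cv2.resize(b[120:205,240:360],(360,255))]))"
```

```text
time_s: 22.42
position: [0.3358, -0.0102, 0.2096]
orientation: [[0.169, 0.001, 0.986], [-0.986, -0.0, 0.169], [0.0, -1.0, 0.001]]
force: [0.9, -0.1, -0.8]
gripper_width: 0.0004
23.3 [ 0.3364 -0.0135  0.2096] yawx -80.7 yz [ 0. -0. -1.] F [-0.  -0.2 -0.1] w 0.0006 q [-0.38 -0.61  2.29 -0.    1.46  1.03]
pad ((340.10870361328125, 245.36956787109375), 3.9089062213897705)
meter 21.74
gauge 2.92
beaker 2.76
hatch 8.99
```

The pad is back at its original pixel, (340.1,245.4) against (340.3,245.4), 1.8 s after I let go. No more pictures can be viewed, so I'll check the meter difference numerically. It may just be arm shadow.

```bash
python3 -c "
from h import *
def meter(im):
  I=im[190:255,385:430].astype(int);m=((I.min(2)>195)).astype(np.uint8);k,_=cv2.findContours(m,0,1);return cv2.minAreaRect(max(k,key=cv2.contourArea)+np.array([385,190])),I.mean().round(1)
def hat(im):
  I=im[188:264,300:378].astype(int);m=(I[...,0]-I[...,2]>6).astype(np.uint8);k,_=cv2.findContours(m,0,1);return cv2.minAreaRect(max(k,key=cv2.contourArea)+np.array([300,188]))
now=viewer.capture('top')['img']
for n,im in(('start',np.load('pics/top_cal.npz')['img']),('open',np.load('pics/top9.npz')['img']),('now',now)): print(n,*meter(im),'hatch',hat(im))
print('now vs open meter',cv2.absdiff(now,np.load('pics/top9.npz')['img'])[195:250,388:428].mean())
st()"
```

```text
start ((409.8647766113281, 219.5123291015625), (33.40768814086914, 25.89322280883789), 84.80557250976562) 138.6 hatch ((336.6158752441406, 224.82167053222656), (51.01786422729492, 40.89603805541992), 80.31121826171875)
open ((420.0, 206.0), (0.0, 0.0), 0.0) 121.8 hatch ((325.0, 189.5), (3.0, 22.0), 90.0)
now ((409.2207336425781, 208.18658447265625), (27.014404296875, 12.544166564941406), 20.2248592376709) 125.0 hatch ((336.60137939453125, 224.6418914794922), (50.53187561035156, 40.914180755615234), 81.02737426757812)
now vs open meter 12.202272727272728
23.45 [ 0.3364 -0.0135  0.2096] yawx -80.69 yz [ 0. -0. -1.] F [ 0.1 -0.2  0.6] w 0.0002 q [-0.38 -0.61  2.29 -0.    1.46  1.03]
```

```bash
python3 -c "
from h import *
now=viewer.capture('top')['img'];s=np.load('pics/top_cal.npz')['img']
f=lambda im:cv2.Canny(cv2.cvtColor(im,6),60,140)
T=cv2.GaussianBlur(f(s)[198:243,388:428],(5,5),0);N=cv2.GaussianBlur(f(now)[190:252,380:436],(5,5),0)
_,v,_,l=cv2.minMaxLoc(cv2.matchTemplate(N,T,cv2.TM_CCOEFF_NORMED));print(v,np.array(l)+[380,190],'expect 388 198')
for im in(s,now):
  k,_=cv2.findContours((im[198:245,385:402].max(2)<45).astype(np.uint8),0,1);print(cv2.minAreaRect(max(k,key=cv2.contourArea)))
"
```

```text
0.6810676455497742 [388 198] expect 388 198
((8.135193824768066, 24.03219223022461), (34.30788803100586, 2.724708080291748), 84.95755004882812)
((8.17682933807373, 24.091466903686523), (34.45464324951172, 3.8651039600372314), 83.6598129272461)
```

The meter hasn't moved; the difference was arm shadow. Handing in.

```bash
python3 -c "
from h import *
print(job.job_done())"
```

```text
the job is handed in; nothing more can be done
None
```

The job is done and handed in, at about 23.5 s of the 72 s. I pressed the pad so the hatch swung open, and moved the roller from the V-block by way of the bench into the nest. Then I swung the hatch shut and pressed it until it latched.

**What the last checks showed**
- **Roller:** seen with the hatch open, both blocks were down between their guides, level with the guide tops. The contact force came at the expected height.
- **Hatch:** the pad stop was reached at a height of 0.060 m with 10.8 N. About 1.8 s after I let go, the pad and the hatch outline were back within about 0.2 pixel of where they started, so it is latched.
- **Bystanders:** the gauge and beaker areas look the same as at the start. The meter area first showed a large brightness difference and its white-mask check failed. Edge matching (score 0.68) and its black strip put it at its old position, so I took the difference as arm shadow.
- **Robot:** it stood clear of everything, with the force reading near zero.

**What went wrong**
- **First move:** it was refused because the rows left out some values.
- **First roller grip:** it was too low for setting down on the bench, so I regripped it 8 mm higher before lifting.
- **Final picture:** I couldn't view it because the picture limit was reached, so the last checks are numerical only.

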